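Lock the frame clamp with the T-key

ROBOT

A 6-joint arm with a two-finger parallel gripper is mounted at the origin on the work surface. World frame = base frame: x ahead of the robot, y to its left, z up, the work surface at z = 0. Lengths are in m, angles in rad, forces in N, time in s.
With the tool pointing down it reaches from about 0.3 to 1 m from the base axis. Payload 5.1 kg.
Tool frame: the origin (TCP) lies at the centre of the arm's flange, where the gripper is bolted on; the fingertips stand 190 mm ahead of it and the grasp point (between the pads) lies 171 mm ahead of it; z points along the fingers, y is the line along which they close (so a half turn about z gives the same grasp; the last joint's range is limited). The gripper opens to 95 mm and grips with 3 to 60 N. Pads are 20 mm wide; open, the fingers measure 119 mm over their backs; the gripper's body (75 mm by 180 mm) begins 59 mm behind the grasp point.
Start: joints at [-1.265, 0.124, 1.65, -0, 1.367, -0.083], TCP at [0.246, -0.601, 0.405] pointing down, gripper open.
Joint ranges: [-2.61, 2.61], [-1.02, 2.33], [0.03, 2.71], [-1.35, 4.49], [0.32, 2.68], [-2.91, 2.91]. Speed limits (rad/s): [2.57, 2.57, 3.14, 3.14, 3.14, 3.14].

INTERFACE

Orientations are given as a unit quaternion [x, y, z, w].
In Python, from rig import bot gives the robot as it stands.
- The arm moves only by the tool carry_out, never from a script. Its argument "deltas" is one flat list of numbers, 7 for each row, row after row: the turn, a rotation vector about the tool's x, y, z as a fraction of full scale, then the shift along the tool's x, y, z as a fraction of full scale, then the opening, from 0 (shut) to 1 (fully open). A call has 1 to 5 rows; each row is the pose to reach, as a shift and turn from the pose commanded when the call began, along the tool's axes at that moment; what a row does not reach only later rows make up. Full scale, the value 1, is 400 mm for a shift and 90 degrees for a turn. A row lasts 1/10 s, in which the tool goes at most 50 mm and 8.59 degrees, less where a joint would pass 70% of its speed; a pose out of reach is approached as far as the arm can. A call with a number of a shift or a turn outside -1 to 1 is refused whole. A call with a gripper value outside its range is refused whole. The fingers move at their own pace and stop on an object; "grip_force" is the grip in N (left out, the last holds). Time passes only in rows, so rows that repeat a pose let the fingers close. It gives the time, the measured TCP pose, the force, the opening and the grip force at its end, in the units of the state.
- bot.state(): the state, without advancing time (a new reading comes with each control period).
- bot.grab_frame(name): name is "side" or "top" or "wrist"; returns a dict with "frame" (384x512x3 uint8, red, green, blue), "fx", "fy", "cx", "cy" (pixels), "k1" (the pictures are not rectified: a ray, as slopes to the right and down, at radius r is drawn at 1 + k1 r^2 times it, then the intrinsics apply), "R" (3x3) and "t" (3): a world point X has camera coordinates R X + t; the wrist camera has in their place "tool_from_camera" (4x4, takes a point from camera to tool coordinates, whose origin is the TCP and whose axes are the flange's). Camera axes: x right, y down, z forward; pixel columns grow to the right and rows downward; lengths in m; the calibration is good to about 2 mm. A picture is of the moment at which its call begins: read the wrist's pose just before it. There is no depth.
- bot.close_job(): hands the job in; it is judged then, once.
The state is a dict: "time_s": time; "joint_positions": joint angles; "qvel": joint speeds; "tau": joint torques, N m; "ee_pos": TCP position; "ee_rot": TCP orientation; "contact_force": force on the tool from outside, world axes, zero at the start; "moment": the same for the moment, N m; "width": finger opening in m; "gripper_force": force on a finger pad.
Only numpy, scipy, OpenCV 4.12 (cv2) and the standard library are available. Lean on these libraries where they do the work, as an engineer would, in place of code of your own. Each camera call takes 0.05 s, during which the arm holds its last target. There are 200 camera calls.

TASK

Take the red-handled T-key out of the grey rack and lower it into the well of the clamping fixture until its flange sits on the block, then turn it clockwise (seen from above) until the lock meets its stop and the orange clamp finger lies across the rim of the black frame. Turn the lock with the key only, never by pushing the clamp finger, and leave the blue key where it stands. Finish with the red key left standing upright in the lock, released.

Things in the scene. Friction and masses are not known exactly. Their poses are not given: they have to be found in the camera images.
- red_key: Right tool: 250 g steel T-key upright in a hole of a grey rack (210x84x50 high). Origin: blade's bottom centre; z up the shaft, x along handle and blade; a half turn is the same. Blade 32 (x) x 6 (y) x 16 high; stem 16 thick; flange 64 across, underside at z 40, on the rack; shaft 14; red bar 90 (x) x 16 (y), z 94 to 110: grip its middle from above, closing along y.
- blue_key: Wrong tool, to be left in the rack's other hole, 110 mm from the red one: same size, flange, bar, origin and axes as the red key, but with a blue handle bar and a plain round foot 12 mm thick that turns nothing.
- clamp: Orange finger (78 mm from the axis, 16 wide) fixed to the brass lock. Origin on the upright axis, on the lock's disc, 25 above the table; z up, x along finger and slot. Above it a steel block 72x72, top 42 over the origin, with a well 41 wide. Two lugs 24 long, 12 high leave a slot 15 wide along x for the blade. Key's origin ends 2 above this one, flange on the block; 12 above means on the lugs.
- lock (a joint): Turn of lock and finger together, rad, clockwise seen from above: starts at 0 to 0.2 (open), hard stop at 1.05 (locked: finger across the near rim of the black frame lying on the fixture). Friction 0.2 N m; stays where left. The blade, lined up with the slot, turns about 0.35 rad before it meets the lugs, so the key must turn that much more than the lock.

How it is judged:
On the way, in this order (a step that is already met when the one before it is completed fails the run):
1. the red key's blade is down in the slot of the still open lock (z of red_key in the frame of clamp below 0.008 m and horizontal distance between red_key and clamp below 0.012 m and angle between red_key's own z axis and vertical below 0.2 rad and value of joint lock below 0.5 rad), for 0.2 s.
2. the lock is turned to its stop with the red key in it (value of joint lock above 0.88 rad and z of red_key in the frame of clamp below 0.01 m and horizontal distance between red_key and clamp below 0.012 m), for 0.2 s.
At the end, for the whole second after the job is handed in: The lock is turned to within 10 degrees of its stop (joint above 0.88 rad), the red key stands in it at rest, upright within 11 degrees, its blade in the slot (blade bottom less than 10 mm above the lock's disc, within 12 mm of the axis), and the blue key is within 30 mm of where it stood (all of step 2 and angle between red_key's own z axis and vertical below 0.2 rad and linear speed of red_key below 0.02 m/s and distance of blue_key from where it was at the start of the episode below 0.03 m); the robot touches nothing.
It fails at once if the blue key is moved more than 30 mm (distance of blue_key from where it was at the start of the episode above 0.03 m).
It fails at once if the robot pushes the clamp finger directly (more than 2 N) (contact force between any of the fingers, the arm and clamp above 2 N).
It also fails if it takes over 51 s, if anything falls off the work surface, if the arm or the gripper's body presses on something with over 40 N, if the wrist force passes 120 N, or if a joint passes its speed limit or range.

## Working session

There is one attempt and no reset: what is moved stays moved. The work goes in short steps, Python scripts to look and compute and a tool call to move; the robot and the scene stay as the last step left them, time stands still between calls to the robot, and variables do not carry over. Pictures are saved under pics/ and viewed, at most 10 in all, crops included, and the job is handed in when it is done.

Besides the shell and the picture viewer there is one more tool, called after "Call:" as name(argument=value, ...) on one line, values as JSON. carry_out: Moves the arm, as the interface text tells. Shift numbers are shares of 400 mm and turn numbers shares of 90 degrees, none past 1 either way. Its arguments: {"type":"object","properties":{"deltas":{"type":"array"},"grip_force":{"type":"number"}},"required":["deltas"]}

```bash
mkdir -p pics; ls; python3 - <<'E'
from rig import bot
import cv2,numpy as np
s=bot.state();print(s)
for n in("top","side"):
    f=bot.grab_frame(n);cv2.imwrite(f"pics/{n}0.png",f["frame"][:,:,::-1])
    np.savez(f"{n}0.npz",**{k:v for k,v in f.items()})
    print(n,{k:v for k,v in f.items() if k!="frame"})
E
```

```text
pics
{'time_s': 0.0, 'joint_positions': array([-1.26462723e+00,  1.24518806e-01,  1.65165140e+00, -8.88393650e-06,
        1.36748624e+00, -8.26027553e-02]), 'qvel': array([-0.00131212,  0.00018754,  0.00149208,  0.00035603, -0.00150525,
       -0.00113691]), 'tau': array([-4.79581217e-05, -4.17597377e+01, -3.59936035e+01,  7.74613093e-02,
        4.91741253e-02, -1.75525524e-04]), 'ee_pos': array([ 0.24628182, -0.60127589,  0.40349113]), 'ee_rot': array([ 9.81165775e-01,  1.93164843e-01, -1.19430771e-04, -1.02496901e-03]), 'contact_force': array([-0.00454041, -0.02614642, -0.08299184]), 'moment': array([ 0.00971663,  0.0216235 , -0.04732554]), 'gripper_force': 0.0, 'width': 0.09494039699700615}
top {'fx': 386.6768202957694, 'fy': 386.6768202957694, 'cx': 251.7234142461696, 'cy': 193.81675541244013, 'k1': -0.11367570751362162, 'R': array([[-0.00412371, -0.99998914,  0.0021708 ],
       [-0.99733666,  0.00395468, -0.07282823],
       [ 0.07281885, -0.00246534, -0.99734214]]), 't': array([-0.01700188,  0.51881881,  0.70572737])}
side {'fx': 405.8734493217237, 'fy': 405.8734493217237, 'cx': 256.26161493441583, 'cy': 190.17016791275418, 'k1': -0.03968894001627981, 'R': array([[ 0.80817887, -0.58873271,  0.01551487],
       [-0.29291677, -0.42467485, -0.85665106],
       [ 0.51092728,  0.68778272, -0.51566292]]), 't': array([-0.44267446,  0.18067435,  0.50895967])}
```

View pics/top0.png

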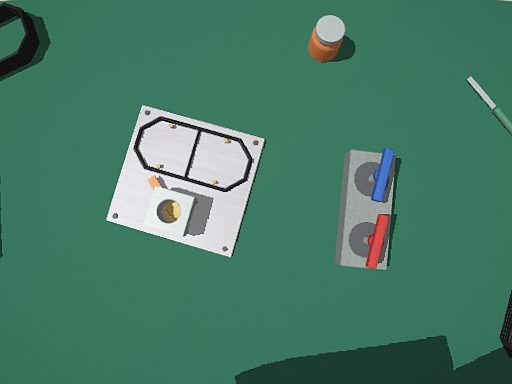

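View pics/side0.png

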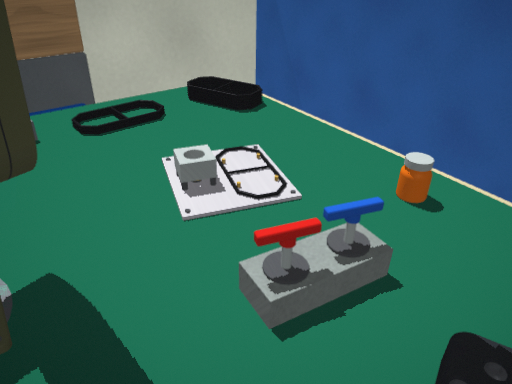

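Top: red bar at about (378,241), blue bar (383,175), block with its well at (170,211), orange finger tip at (154,183). Side: red bar (288,232), blue bar (354,210), block (195,163).

```bash
cat > h.py <<'E'
import numpy as np,cv2
def ray(f,uv):
    uv=np.atleast_2d(uv).astype(float)
    p=np.c_[(uv[:,0]-f["cx"])/f["fx"],(uv[:,1]-f["cy"])/f["fy"]]
    q=p.copy()
    for _ in range(20): q=p/(1+f["k1"]*(q**2).sum(1,keepdims=True))
    d=np.c_[q,np.ones(len(q))]
    R=np.array(f["R"]);t=np.array(f["t"])
    return -R.T@t, d@R
def plane(f,uv,z):
    c,d=ray(f,uv); return c+d*((z-c[2])/d[:,2])[:,None]
def proj(f,X):
    p=np.atleast_2d(X)@np.array(f["R"]).T+np.array(f["t"]); s=p[:,:2]/p[:,2:]
    s=s*(1+float(f["k1"])*(s**2).sum(1,keepdims=True)); return s*float(f["fx"])+[float(f["cx"]),float(f["cy"])]
def tri(f,u,g,v):
    c,d=ray(f,u);e,k=ray(g,v);d=d[0];k=k[0]
    a=np.linalg.lstsq(np.c_[d,-k],e-c,rcond=None)[0]
    p,q=c+a[0]*d,e+a[1]*k
    return (p+q)/2,np.linalg.norm(p-q)
def mask(f,h0,h1,s=120,v=60):
    h=cv2.cvtColor(f["frame"],cv2.COLOR_RGB2HSV)
    a=h[...,0].astype(int); m=((a>=h0)&(a<=h1)) if h0<h1 else ((a>=h0)|(a<=h1))
    return (m&(h[...,1]>s)&(h[...,2]>v)).astype(np.uint8)
def big(m):
    c=cv2.findContours(m,cv2.RETR_EXTERNAL,cv2.CHAIN_APPROX_NONE)[0]
    return sorted(c,key=cv2.contourArea)[::-1]
E
python3 - <<'E'
from h import *
T=dict(np.load("top0.npz"));S=dict(np.load("side0.npz"))
print("cam",ray(T,[0,0])[0],ray(S,[0,0])[0])
for n,a in(("red",(172,4)),("blue",(105,122))):
    cs=[]
    for f in(T,S):
        m=mask(f,*a)
        if f is T: m[:, :300]=0
        else: m[:180]=0; m[:,:240]=0
        c=big(m)[0]; r=cv2.minAreaRect(c); print(n,r); cs.append(r[0])
        if f is T:
            # bar top face: bright part
            b=plane(T,cv2.boxPoints(r),.12)[:,:2]; print(" box@.12",b.round(4).tolist())
    print(n,"tri",tri(T,cs[0],S,cs[1]))
m=mask(T,5,20,130,80); m[:,300:]=0
for c in big(m)[:3]:print("orange",cv2.contourArea(c),c.reshape(-1,2).mean(0),cv2.boundingRect(c))
im=T["frame"][165:245,130:230,::-1]; im=cv2.resize(im,None,fx=7,fy=7,interpolation=cv2.INTER_CUBIC); 
im2=cv2.resize(S["frame"][135:205,160:230,::-1],None,fx=5,fy=5,interpolation=cv2.INTER_CUBIC)
cv2.imwrite("pics/blk.png",im)
E
```

```text
cam [ 0.46597665 -0.01731359  0.7416732 ] [ 0.15064131 -0.53394275  0.42409454]
red ((375.1176452636719, 240.5294189453125), (15.037208557128906, 54.813053131103516), 14.03624439239502)
 box@.12 [[0.3951, -0.1949], [0.4807, -0.2184], [0.4746, -0.2427], [0.3888, -0.2189]]
red ((288.0682678222656, 235.4853515625), (23.746633529663086, 68.09696197509766), 77.90524291992188)
red tri (array([ 0.43385286, -0.22333022,  0.10508895]), np.float64(0.00013211236719951655))
blue ((380.6916198730469, 174.06350708007812), (14.983474731445312, 54.101402282714844), 13.5704345703125)
 box@.12 [[0.5028, -0.2066], [0.5897, -0.2307], [0.584, -0.2553], [0.4969, -0.2308]]
blue ((354.0157470703125, 212.14328002929688), (21.688549041748047, 60.3975830078125), 78.95905303955078)
blue tri (array([ 0.54477881, -0.23561446,  0.10528538]), np.float64(0.00020251843818182432))
orange 65.0 [154.83333333 182.72222222] (148, 176, 15, 13)
orange 2.5 [166.77777778 203.22222222] (165, 202, 5, 4)
orange 0.0 [227. 142.] (227, 142, 1, 1)
```

View pics/blk.png

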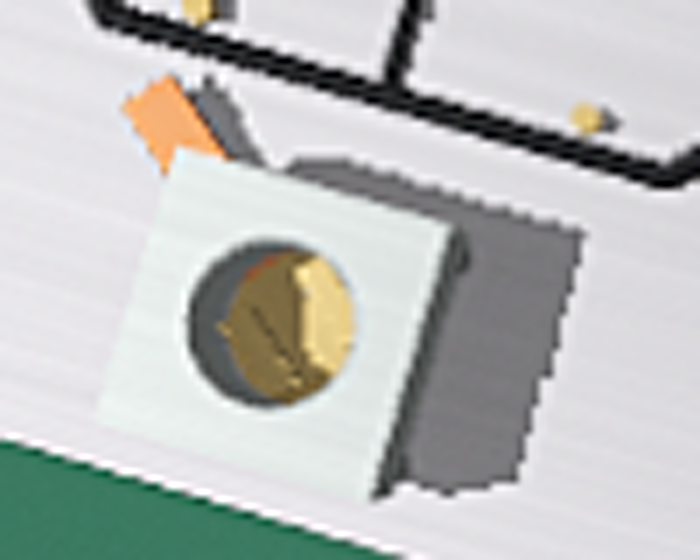

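The block's top square corners are at crop (178,148), (452,228), (372,498) and (97,420). The well centre is at (271,323), radius about 84. The orange finger points up-left, tip edge (122,105)-(170,75).

```bash
python3 - <<'E'
from h import *
from scipy.spatial.transform import Rotation as R
from rig import bot
T=dict(np.load("top0.npz"));S=dict(np.load("side0.npz"))
cv=lambda p:(np.array(p,float)+.5)/7-.5+[130,165]
q=plane(T,cv([(178,148),(452,228),(372,498),(97,420)]),.067)
print("block",q.round(4).tolist(),"sides",np.linalg.norm(q-np.roll(q,1,0),axis=1),"c",q.mean(0))
ax=plane(T,cv([(271,323)]),.067)[0]; print("well",ax)
for z in(.025,.03,.035,.04):
    t=plane(T,cv([(122,105),(170,75)]),z); c=t.mean(0)-q.mean(0); print(z,"len",np.hypot(*c[:2]),"w",np.linalg.norm(t[0]-t[1]),"ang",np.degrees(np.arctan2(c[1],c[0])))
# top face of red bar: print V histogram along the short axis
h=cv2.cvtColor(T["frame"],cv2.COLOR_RGB2HSV)
m=mask(T,172,4);m[:,:300]=0
print(h[240,364:390].tolist())
for n,a in(("red",(172,4)),("blue",(105,122))):
    m=mask(T,*a);m[:,:300]=0
    v=h[...,2]; th=cv2.threshold(v[m>0],0,255,cv2.THRESH_OTSU)[0]
    r=cv2.minAreaRect(big(((m>0)&(v>th)).astype(np.uint8))[0]); b=plane(T,cv2.boxPoints(r),.12)
    print(n,th,r,"c",b.mean(0),"sides",np.linalg.norm(b-np.roll(b,1,0),axis=1))
s=bot.state(); print(R.from_quat(s["ee_rot"]).as_matrix().round(4))
E
```

```text
block [[0.5302, 0.1516, 0.067], [0.5098, 0.0819, 0.067], [0.4425, 0.1017, 0.067], [0.4619, 0.1713, 0.067]] sides [0.07118388 0.0725833  0.07015699 0.07234266] c [0.48608973 0.12662829 0.067     ]
well [0.48611984 0.1273898  0.067     ]
0.025 len 0.07777412965375129 w 0.015221306828769182 ang 34.84032320783062
0.03 len 0.07654625976043478 w 0.015115112633517154 ang 34.28337715089107
0.035 len 0.07532585803650038 w 0.01500891843826529 ang 33.70832840883915
0.04 len 0.07411329341128778 w 0.014902724243013369 ang 33.11440149403847
[[75, 10, 153], [87, 15, 149], [85, 18, 152], [2, 60, 145], [1, 202, 150], [1, 180, 169], [0, 164, 228], [0, 170, 203], [1, 185, 139], [1, 182, 144], [0, 175, 184], [1, 165, 220], [1, 163, 219], [1, 164, 216], [1, 166, 215], [1, 170, 212], [0, 168, 212], [1, 170, 216], [0, 179, 204], [179, 136, 105], [86, 44, 86], [81, 19, 93], [75, 12, 84], [70, 10, 80], [50, 4, 197], [78, 206, 47]]
red 183.0 ((377.47064208984375, 241.11766052246094), (8.731282234191895, 54.327980041503906), 14.03624439239502) c [ 0.43378894 -0.22262303  0.12      ] sides [0.01443944 0.08810765 0.01456621 0.08824585]
blue 169.0 ((383.32354736328125, 174.2058868408203), (8.973817825317383, 52.63022994995117), 14.03624439239502) c [ 0.54311692 -0.23529664  0.12      ] sides [0.01492556 0.08787272 0.01515238 0.08801125]
[[ 9.254e-01  3.791e-01 -5.000e-04]
 [ 3.791e-01 -9.254e-01  1.800e-03]
 [ 2.000e-04 -1.800e-03 -1.000e+00]]
```

Call:
carry_out(deltas=[0, 0, -0.08, 0.08, -0.07, 0, 1, 0, 0, -0.16, 0.16, -0.14, 0, 1, 0, 0, -0.24, 0.24, -0.21, 0, 1, 0, 0, -0.32, 0.32, -0.28, 0, 1, 0, 0, -0.395, 0.396, -0.349, 0, 1])

```text
time_s: 0.6
ee_pos: [0.3404, -0.4105, 0.4042]
ee_rot: [0.874, 0.486, 0.0, -0.0]
contact_force: [1.4, 0.1, -0.0]
width: 0.095
gripper_force: 0.0
```

Call:
carry_out(deltas=[0, 0, -0.08, 0.105, -0.01, 0, 1, 0, 0, -0.16, 0.21, -0.02, 0, 1, 0, 0, -0.24, 0.32, -0.03, 0, 1, 0, 0, -0.32, 0.42, -0.04, 0, 1, 0, 0, -0.395, 0.526, -0.053, 0, 1])

```text
time_s: 1.1
ee_pos: [0.4344, -0.2213, 0.4044]
ee_rot: [0.684, 0.729, -0.0, -0.0]
contact_force: [0.5, -0.0, 0.2]
width: 0.0954
gripper_force: 0.0
```

Call:
carry_out(deltas=[0, 0, -0.09, 0, 0, 0, 1, 0, 0, -0.18, 0, 0, 0, 1, 0, 0, -0.27, 0, 0, 0, 1, 0, 0, -0.35, 0, 0, 0, 1, 0, 0, -0.395, 0, 0, 0, 1])

```text
time_s: 1.6
ee_pos: [0.434, -0.2227, 0.4042]
ee_rot: [0.429, 0.903, 0.0, -0.0]
contact_force: [-0.4, -0.5, 0.4]
width: 0.0947
gripper_force: 0.0
```

Call:
carry_out(deltas=[0, 0, -0.09, 0, 0, 0, 1, 0, 0, -0.18, 0, 0, 0, 1, 0, 0, -0.27, 0, 0, 0, 1, 0, 0, -0.35, 0, 0, 0, 1, 0, 0, -0.395, 0, 0, 0, 1])

```text
time_s: 2.1
ee_pos: [0.434, -0.2228, 0.4042]
ee_rot: [0.133, 0.991, 0.0, -0.0]
contact_force: [-0.0, 0.4, -0.5]
width: 0.0951
gripper_force: 0.0
```

```bash
cat >> h.py <<'E'
from scipy.spatial.transform import Rotation as Ro
def pose(s):
    return np.array(s["ee_pos"]),Ro.from_quat(s["ee_rot"])
def down(th):  # tool x at heading th deg, z down
    c,n=np.cos(np.radians(th)),np.sin(np.radians(th)); return Ro.from_matrix([[c,n,0],[n,-c,0],[0,0,-1]])
def delta(s,p,th):
    q,R=pose(s); return ((R.inv()*down(th)).as_rotvec()/(np.pi/2)).round(4),(R.inv().apply(np.array(p)-q)/.4).round(4)
def wrist(bot):
    s=bot.state(); f=dict(bot.grab_frame("wrist")); q,R=pose(s)
    M=np.eye(4);M[:3,:3]=R.as_matrix();M[:3,3]=q; W=np.linalg.inv(M@np.array(f["tool_from_camera"]))
    f["R"]=W[:3,:3];f["t"]=W[:3,3]; return s,f
def head(s):
    m=pose(s)[1].as_matrix(); return np.degrees(np.arctan2(m[1,0],m[0,0]))
def show(s): print("t",round(s["time_s"],2),"p",s["ee_pos"].round(4),"th",head(s).round(2),"zax",pose(s)[1].as_matrix()[:,2].round(4),"F",s["contact_force"].round(2),"M",s["moment"].round(3),"w",s["width"],"g",s["gripper_force"],"q",s["joint_positions"].round(3))
E
python3 - <<'E'
from h import *
from rig import bot
s,f=wrist(bot); show(s)
cv2.imwrite("pics/w1.png",f["frame"][:,:,::-1])
h=cv2.cvtColor(f["frame"],cv2.COLOR_RGB2HSV)
m=mask(f,172,4);v=h[...,2];c=big(m)[0];r=cv2.minAreaRect(c);print(r)
th=cv2.threshold(v[m>0],0,255,cv2.THRESH_OTSU)[0];print(th)
for mm in(m,((m>0)&(v>th)).astype(np.uint8)):
    r=cv2.minAreaRect(big(mm)[0]); b=plane(f,cv2.boxPoints(r),.12); e=b-np.roll(b,1,0);l=np.linalg.norm(e,axis=1);k=e[l.argmax()]
    print(b.mean(0),l,np.degrees(np.arctan2(k[1],k[0])))
print(delta(s,[.4338,-.2226,.283],164.5))
E
```

```text
t 2.1 p [ 0.434  -0.2228  0.4042] th 164.7 zax [-8.e-04  6.e-04 -1.e+00] F [-0.03  0.37 -0.5 ] M [ 0.054 -0.14   0.042] w 0.09512074026201706 g 0.0 q [-0.584 -0.244  2.003  0.     1.384 -1.888]
((256.0, 184.0), (96.0, 24.0), 90.0)
194.0
[ 0.43302441 -0.22313588  0.12      ] [0.08951539 0.02041709 0.08951753 0.02244161] -14.692271589357787
[ 0.41668387 -0.21680276  0.12      ] [0.05166102 0.01618161 0.05163386 0.01709578] 166.00397325993893
(array([ 0.0002, -0.0006,  0.0022]), array([2.000e-04, 2.000e-04, 3.029e-01]))
```

View pics/w1.png

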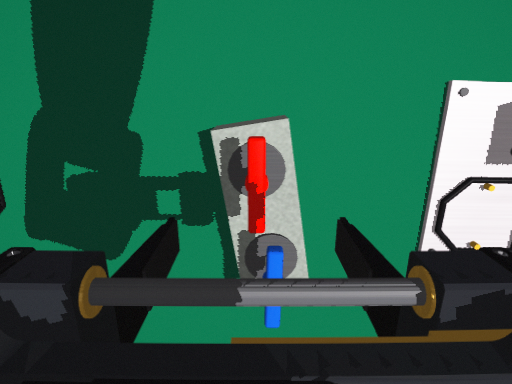

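The wrist view shows the red bar upright at (256,184), aligned with tool x and centred between the fingers. The blue bar is clear of them at (274,285). Descending now.

Call:
carry_out(deltas=[0, 0, 0, 0, 0, 0.08, 1, 0, 0, 0, 0, 0, 0.16, 1, 0, 0, 0, 0, 0, 0.24, 1, 0, 0, 0, 0, 0, 0.28, 1, 0, 0, 0.002, 0, 0, 0.303, 1])

```text
time_s: 2.65
ee_pos: [0.4334, -0.2224, 0.2811]
ee_rot: [0.137, 0.991, 0.001, -0.002]
contact_force: [0.5, 0.2, 0.7]
width: 0.0951
gripper_force: 0.0
```

Call:
carry_out(deltas=[0, 0, 0, 0, 0, 0, 0, 0, 0, 0, 0, 0, 0, 0, 0, 0, 0, 0, 0, 0, 0, 0, 0, 0, 0, 0, 0, 0, 0, 0, 0, 0, 0, 0, 0], grip_force=40)

```text
time_s: 3.15
ee_pos: [0.4343, -0.223, 0.2844]
ee_rot: [0.137, 0.991, -0.0, 0.001]
contact_force: [-0.2, 0.3, -0.1]
width: 0.0604
gripper_force: 0.0
```

Call:
carry_out(deltas=[0, 0, 0, 0, 0, 0, 0, 0, 0, 0, 0, 0, 0, 0, 0, 0, 0, 0, 0, 0, 0, 0, 0, 0, 0, 0, 0, 0, 0, 0, 0, 0, 0, 0, 0])

```text
time_s: 3.65
ee_pos: [0.4341, -0.2229, 0.2835]
ee_rot: [0.137, 0.991, 0.0, -0.0]
contact_force: [0.5, -1.0, 0.3]
width: 0.0205
gripper_force: 0.0
```

```bash
python3 - <<'E'
from h import *
from rig import bot
show(bot.state())
E
```

```text
t 3.65 p [ 0.4341 -0.2229  0.2835] th 164.29 zax [-1.e-04  1.e-04 -1.e+00] F [ 0.51 -0.96  0.33] M [ 0.097 -0.197 -0.012] w 0.020460659000917338 g 0.0 q [-0.584 -0.13   2.117  0.     1.156 -1.881]
```

Call:
carry_out(deltas=[0, 0, 0, 0, 0, 0, 0, 0, 0, 0, 0, 0, 0, 0, 0, 0, 0, 0, 0, 0, 0, 0, 0, 0, 0, 0, 0, 0])

```text
time_s: 4.05
ee_pos: [0.4341, -0.2229, 0.2835]
ee_rot: [0.137, 0.991, -0.0, -0.0]
contact_force: [0.0, -1.1, -0.9]
width: 0.0157
gripper_force: 40.0
```

Call:
carry_out(deltas=[0, 0, 0, 0, 0, -0.03, 0, 0, 0, 0, 0, 0, -0.09, 0, 0, 0, 0, 0, 0, -0.16, 0, 0, 0, 0, 0, 0, -0.24, 0, 0, 0, 0, 0, 0, -0.3, 0])

```text
time_s: 4.55
ee_pos: [0.434, -0.2227, 0.4061]
ee_rot: [0.137, 0.991, -0.0, 0.001]
contact_force: [0.5, -0.5, -2.4]
width: 0.0157
gripper_force: 40.0
```

```bash
python3 - <<'E'
from h import *
from rig import bot
s=bot.state();show(s)
print(delta(s,[.4861,.127,.4035],164.3+25),delta(s,[.4861,.127,.4035],214.4))
E
```

```text
t 4.55 p [ 0.434  -0.2227  0.4061] th 164.3 zax [ 1.5e-03 -7.0e-04 -1.0e+00] F [ 0.49 -0.45 -2.38] M [ 0.086 -0.194 -0.023] w 0.015651872803352833 g 39.992419481277466 q [-0.584 -0.246  2.001  0.     1.385 -1.881]
(array([-0.0004,  0.001 , -0.2778]), array([0.1113, 0.877 , 0.006 ])) (array([-0.0006,  0.0009, -0.5567]), array([0.1113, 0.877 , 0.006 ]))
```

Call:
carry_out(deltas=[0, 0, -0.05, 0.008, 0.06, 0, 0, 0, 0, -0.11, 0.02, 0.15, 0, 0, 0, 0, -0.16, 0.03, 0.24, 0, 0, 0, 0, -0.22, 0.042, 0.34, 0, 0, 0, 0, -0.278, 0.056, 0.439, 0, 0])

```text
time_s: 5.05
ee_pos: [0.4598, -0.0463, 0.404]
ee_rot: [-0.083, 0.997, 0.0, 0.0]
contact_force: [0.9, -0.2, -2.8]
width: 0.0155
gripper_force: 40.0
```

Call:
carry_out(deltas=[0, 0, -0.06, -0.032, 0.1, 0, 0, 0, 0, -0.12, -0.064, 0.2, 0, 0, 0, 0, -0.18, -0.096, 0.3, 0, 0, 0, 0, -0.24, -0.12, 0.38, 0, 0, 0, 0, -0.278, -0.135, 0.421, 0, 0])

```text
time_s: 5.55
ee_pos: [0.4857, 0.1297, 0.4039]
ee_rot: [-0.298, 0.955, 0.0, -0.0]
contact_force: [0.2, -1.2, -2.1]
width: 0.0154
gripper_force: 40.0
```

Call:
carry_out(deltas=[0, 0, 0, 0, 0, 0, 0, 0, 0, 0, 0, 0, 0, 0, 0, 0, 0, 0, 0, 0, 0])

```text
time_s: 5.85
ee_pos: [0.4859, 0.1264, 0.4036]
ee_rot: [-0.294, 0.956, -0.0, -0.0]
contact_force: [1.2, 0.4, -2.3]
width: 0.0157
gripper_force: 40.0
```

```bash
python3 - <<'E'
from h import *
from rig import bot
s,f=wrist(bot); show(s)
ims=[f["frame"]]
g=bot.grab_frame("side");np.savez("side1.npz",**g);ims.append(g["frame"])
im=np.hstack([f["frame"][:,:], cv2.resize(g["frame"][60:252,100:356],None,fx=2,fy=2)])
cv2.imwrite("pics/w2.png",cv2.resize(im,(800,300))[:,:,::-1])
print(delta(s,[.4861,.127,.4035],214.4))
m=mask(g,172,4); c=big(m)[0]; print(cv2.minAreaRect(c)); print("expected bar centre",proj(g,s["ee_pos"]-[0,0,.171]))
E
```

```text
t 5.85 p [0.4859 0.1264 0.4036] th -145.75 zax [-4.e-04 -3.e-04 -1.e+00] F [ 1.23  0.38 -2.3 ] M [ 0.15  -0.087 -0.094] w 0.015653602690893616 g 39.99216377735138 q [ 0.148 -0.209  1.975 -0.     1.377 -2.021]
(array([-0.0001, -0.0003, -0.0017]), array([-0.0011,  0.001 ,  0.0002]))
((181.13055419921875, 73.95796966552734), (16.962345123291016, 16.895828247070312), 86.18592071533203)
expected bar centre [[188.89747799  70.46685398]]
```

View pics/w2.png

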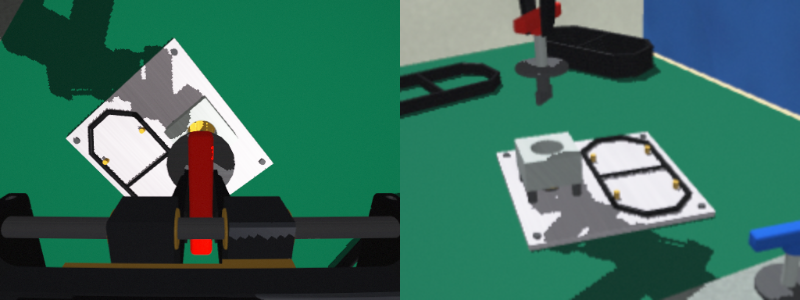

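The key hangs upright over the fixture: red bar at (200,190) in the wrist view, and flange and blade above the well in the side view. The positions agree with the plan to within 1 mm, so I'm lowering it.

Call:
carry_out(deltas=[0, 0, 0, -0.001, 0.001, 0.05, 0, 0, 0, 0, -0.001, 0.001, 0.11, 0, 0, 0, 0, -0.001, 0.001, 0.16, 0, 0, 0, 0, -0.001, 0.001, 0.19, 0, 0, 0, 0, -0.001, 0.001, 0.21, 0])

```text
time_s: 6.45
ee_pos: [0.486, 0.1271, 0.3185]
ee_rot: [-0.295, 0.956, 0.0, -0.001]
contact_force: [-1.0, -0.2, -2.6]
width: 0.0163
gripper_force: 40.0
```

Call:
carry_out(deltas=[0, 0, 0, 0, 0, 0.01, 0, 0, 0, 0, 0, 0, 0.02, 0, 0, 0, 0, 0, 0, 0.03, 0, 0, 0, 0, 0, 0, 0.036, 0, 0, 0, 0, 0, 0, 0.042, 0])

```text
time_s: 6.95
ee_pos: [0.4863, 0.1278, 0.303]
ee_rot: [-0.295, 0.955, -0.0, 0.0]
contact_force: [0.1, -0.3, -2.2]
width: 0.0156
gripper_force: 40.0
```

```bash
python3 - <<'E'
from h import *
from rig import bot
s,f=wrist(bot); show(s)
E
```

```text
t 6.95 p [0.4863 0.1278 0.303 ] th -145.65 zax [ 7.e-04  1.e-04 -1.e+00] F [ 0.1  -0.31 -2.24] M [ 0.141 -0.11  -0.025] w 0.015588987356285508 g 39.99214053153992 q [ 0.15  -0.118  2.07  -0.     1.189 -2.02 ]
```

Call:
carry_out(deltas=[0, 0, 0, 0, 0, 0.003, 0, 0, 0, 0, 0, 0, 0.006, 0, 0, 0, 0, 0, 0, 0.007, 0, 0, 0, 0, 0, 0, 0.007, 0, 0, 0, 0, 0, 0, 0.007, 0])

```text
time_s: 7.5
ee_pos: [0.4864, 0.1277, 0.3004]
ee_rot: [-0.295, 0.955, -0.0, 0.0]
contact_force: [-0.8, -1.1, 0.7]
width: 0.0159
gripper_force: 40.0
```

Call:
carry_out(deltas=[0, 0, 0.07, 0, 0, 0, 0, 0, 0, 0.12, 0, 0, 0, 0, 0, 0, 0.17, 0, 0, 0, 0, 0, 0, 0.2, 0, 0, 0, 0, 0, 0, 0.22, 0, 0, 0, 0])

```text
time_s: 8.0
ee_pos: [0.4862, 0.1278, 0.3004]
ee_rot: [-0.126, 0.992, 0.0, 0.0]
contact_force: [-1.0, -1.5, 1.4]
width: 0.0158
gripper_force: 40.0
```

```bash
python3 - <<'E'
from h import *
from rig import bot
show(bot.state())
E
```

```text
t 8.0 p [0.4862 0.1278 0.3004] th -165.54 zax [ 0.e+00  2.e-04 -1.e+00] F [-0.99 -1.5   1.36] M [0.09  0.189 0.08 ] w 0.015756509854787618 g 39.992167353630066 q [ 0.15  -0.116  2.072  0.     1.185 -1.673]
```

Call:
carry_out(deltas=[0, 0, 0.05, 0, 0, 0, 0, 0, 0, 0.1, 0, 0, 0, 0, 0, 0, 0.15, 0, 0, 0, 0, 0, 0, 0.2, 0, 0, 0, 0, 0, 0, 0.25, 0, 0, 0, 0])

```text
time_s: 8.5
ee_pos: [0.4863, 0.1277, 0.3005]
ee_rot: [0.071, 0.998, -0.0, 0.0]
contact_force: [-1.8, -1.6, 1.4]
width: 0.0155
gripper_force: 40.0
```

Call:
carry_out(deltas=[0, 0, 0.05, 0, 0, 0, 0, 0, 0, 0.1, 0, 0, 0, 0, 0, 0, 0.14, 0, 0, 0, 0, 0, 0, 0.17, 0, 0, 0, 0, 0, 0, 0.2, 0, 0, 0, 0])

```text
time_s: 9.0
ee_pos: [0.4863, 0.1276, 0.3005]
ee_rot: [0.225, 0.974, -0.0, 0.0]
contact_force: [-2.2, -1.3, 0.9]
width: 0.0158
gripper_force: 40.0
```

```bash
python3 - <<'E'
from h import *
from rig import bot
show(bot.state())
f=bot.grab_frame("top");g=bot.grab_frame("side")
im=np.hstack([cv2.resize(f["frame"][100:260,100:300],(400,320)),cv2.resize(g["frame"][100:260,140:340],(400,320))])
cv2.imwrite("pics/t3.png",im[:,:,::-1])
E
```

```text
t 9.0 p [0.4863 0.1276 0.3005] th 153.98 zax [ 3.e-04 -6.e-04 -1.e+00] F [-2.23 -1.28  0.91] M [-0.135  0.133  0.312] w 0.0157933430246202 g 40.01671314239502 q [ 1.500e-01 -1.160e-01  2.072e+00 -1.000e-03  1.185e+00 -9.660e-01]
```

View pics/t3.png

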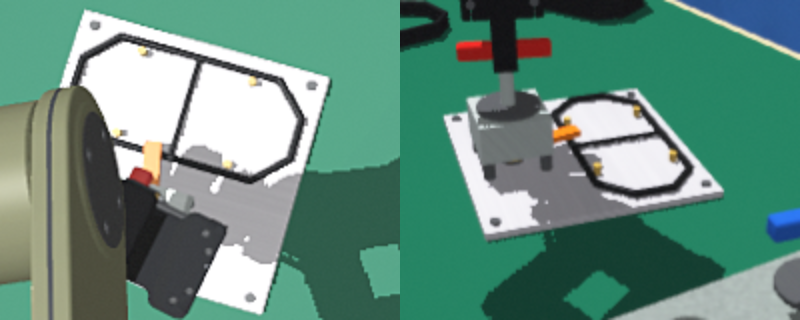

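Both views show the orange finger already reaching over the rim (top crop (152,155), side crop (566,132)). I'll keep turning until the moment rises.

Call:
carry_out(deltas=[0, 0, 0.03, 0, 0, 0, 0, 0, 0, 0.06, 0, 0, 0, 0, 0, 0, 0.09, 0, 0, 0, 0, 0, 0, 0.1, 0, 0, 0, 0, 0, 0, 0.11, 0, 0, 0, 0])

```text
time_s: 9.6
ee_pos: [0.4863, 0.1276, 0.3005]
ee_rot: [0.308, 0.952, -0.0, 0.0]
contact_force: [-2.2, -1.1, 4.2]
width: 0.0157
gripper_force: 40.0
```

```bash
python3 - <<'E'
from h import *
from rig import bot
show(bot.state())
E
```

```text
t 9.6 p [0.4863 0.1276 0.3005] th 144.17 zax [ 3.e-04 -4.e-04 -1.e+00] F [-2.23 -1.07  4.21] M [-0.193  0.34   0.378] w 0.015733918580755842 g 40.02525329589844 q [ 0.15  -0.116  2.072 -0.     1.185 -0.795]
```

Call:
carry_out(deltas=[0, 0, 0.02, 0, 0, 0, 0, 0, 0, 0.04, 0, 0, 0, 0, 0, 0, 0.06, 0, 0, 0, 0, 0, 0, 0.07, 0, 0, 0, 0, 0, 0, 0.07, 0, 0, 0, 0])

```text
time_s: 10.1
ee_pos: [0.4863, 0.1277, 0.3005]
ee_rot: [0.359, 0.933, -0.0, 0.0]
contact_force: [-2.8, -1.7, 5.4]
width: 0.0159
gripper_force: 40.5
```

```bash
python3 - <<'E'
from h import *
from rig import bot
show(bot.state())
f=bot.grab_frame("top");g=bot.grab_frame("side")
im=np.hstack([cv2.resize(f["frame"][100:260,100:300],(400,320)),cv2.resize(g["frame"][100:260,140:340],(400,320))])
cv2.imwrite("pics/t4.png",im[:,:,::-1])
E
```

```text
t 10.1 p [0.4863 0.1277 0.3005] th 137.93 zax [ 4.e-04 -6.e-04 -1.e+00] F [-2.83 -1.72  5.39] M [-0.357  0.389  0.721] w 0.01592251884642853 g 40.49625635147095 q [ 1.500e-01 -1.160e-01  2.072e+00 -1.000e-03  1.185e+00 -6.860e-01]
```

View pics/t4.png

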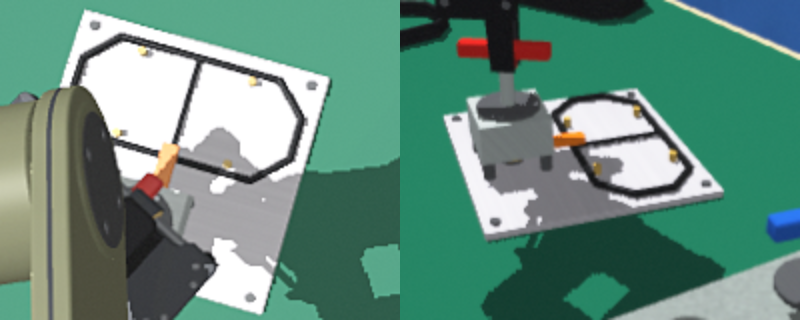

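The finger now lies across the rim at the frame's centre bar: tip at top crop (172,147), side crop (585,139). The moment has doubled to 0.72 N m, which suggests the stop. I'll check the finger's heading.

```bash
python3 - <<'E'
from h import *
from rig import bot
f=bot.grab_frame("top")
m=mask(f,5,20,70,120);m[:,300:]=0;m[:160]=0
m[:, :170]=0;m[:,195:]=0;m[200:]=0
c=big(m)[0].reshape(-1,2);print(cv2.contourArea(c),cv2.boundingRect(c),cv2.minAreaRect(c))
for p in((186.5,172.7),tuple(cv2.minAreaRect(c)[0])):
  d=plane(f,p,.03)[0]-[.4861,.127,0.03]; print(np.hypot(*d[:2]),np.degrees(np.arctan2(d[1],d[0])))
E
```

```text
108.5 (176, 171, 14, 23) ((182.39999389648438, 181.8000030517578), (8.854375839233398, 22.135942459106445), 18.434947967529297)
0.07590906166237309 -19.22701427872196
0.05744235238732345 -17.7449092611104
```

Call:
carry_out(deltas=[0, 0, 0.02, 0, 0, 0, 0, 0, 0, 0.04, 0, 0, 0, 0, 0, 0, 0.05, 0, 0, 0, 0, 0, 0, 0.05, 0, 0, 0, 0, 0, 0, 0.05, 0, 0, 0, 0])

```text
time_s: 10.75
ee_pos: [0.4864, 0.1277, 0.3005]
ee_rot: [0.395, 0.919, -0.0, 0.001]
contact_force: [-2.5, -1.8, 5.1]
width: 0.0165
gripper_force: 42.7
```

```bash
python3 - <<'E'
from h import *
from rig import bot
show(bot.state())
f=bot.grab_frame("top")
m=mask(f,5,20,70,120);m[:,300:]=0;m[:160]=0
m[:, :170]=0;m[:,195:]=0;m[200:]=0
c=big(m)[0].reshape(-1,2);print(cv2.contourArea(c),cv2.boundingRect(c),cv2.minAreaRect(c))
E
```

```text
t 10.75 p [0.4864 0.1277 0.3005] th 133.51 zax [ 9.e-04 -1.e-03 -1.e+00] F [-2.51 -1.85  5.1 ] M [-0.404  0.253  1.193] w 0.016543468928462493 g 42.650904511101544 q [ 1.500e-01 -1.150e-01  2.072e+00 -1.000e-03  1.184e+00 -6.090e-01]
113.5 (176, 171, 14, 23) ((182.4499969482422, 181.65000915527344), (8.854375839233398, 21.819711685180664), 18.434947967529297)
```

The finger hasn't moved and the moment rose to 1.19 N m, so the lock is at its stop. I'll ease off the torque, release and rise.

Call:
carry_out(deltas=[0, 0, -0.03, 0, 0, 0, 0, 0, 0, -0.06, 0, 0, 0, 0, 0, 0, -0.07, 0, 0, 0, 0, 0, 0, -0.07, 0, 0, 0, 0])

```text
time_s: 11.2
ee_pos: [0.4866, 0.1275, 0.3005]
ee_rot: [0.345, 0.938, -0.0, 0.001]
contact_force: [-1.7, -3.5, 4.8]
width: 0.016
gripper_force: 39.8
```

Call:
carry_out(deltas=[0, 0, 0, 0, 0, 0, 0.6, 0, 0, 0, 0, 0, 0, 0.6, 0, 0, 0, 0, 0, 0, 0.6, 0, 0, 0, 0, 0, 0, 0.6, 0, 0, 0, 0, 0, 0, 0.6])

```text
time_s: 11.7
ee_pos: [0.4861, 0.1278, 0.2997]
ee_rot: [0.345, 0.939, 0.0, -0.0]
contact_force: [0.1, 0.0, -0.1]
width: 0.0505
gripper_force: 0.0
```

Call:
carry_out(deltas=[0, 0, 0, 0, 0, 0, 0.6, 0, 0, 0, 0, 0, 0, 0.6, 0, 0, 0, 0, 0, 0, 0.6])

```text
time_s: 12.0
ee_pos: [0.4862, 0.1277, 0.2999]
ee_rot: [0.345, 0.939, 0.0, -0.0]
contact_force: [0.5, 0.6, -0.3]
width: 0.0568
gripper_force: 0.0
```

Call:
carry_out(deltas=[0, 0, 0, 0, 0, -0.05, 0.6, 0, 0, 0, 0, 0, -0.1, 0.6, 0, 0, 0, 0, 0, -0.18, 0.6, 0, 0, 0, 0, 0, -0.26, 0.6, 0, 0, 0, 0, 0, -0.3, 0.6])

```text
time_s: 12.5
ee_pos: [0.4866, 0.1278, 0.4234]
ee_rot: [0.345, 0.939, 0.001, 0.002]
contact_force: [-0.2, 0.2, 0.1]
width: 0.057
gripper_force: 0.0
```

Call:
carry_out(deltas=[0, 0, 0, -0.1, 0, 0, 0.6, 0, 0, 0, -0.2, 0, 0, 0.6, 0, 0, 0, -0.3, 0, 0, 0.6, 0, 0, 0, -0.4, 0, 0, 0.6, 0, 0, 0, -0.4, 0, 0, 0.6])

```text
time_s: 13.0
ee_pos: [0.6104, 0.0213, 0.4183]
ee_rot: [0.347, 0.938, -0.001, -0.0]
contact_force: [-0.3, 1.0, -0.3]
width: 0.0569
gripper_force: 0.0
```

```bash
python3 - <<'E'
from h import *
from rig import bot
show(bot.state())
f=bot.grab_frame("top");g=bot.grab_frame("side")
im=np.hstack([cv2.resize(f["frame"][100:260,100:300],(400,320)),cv2.resize(g["frame"][100:260,140:340],(400,320))])
cv2.imwrite("pics/t5.png",im[:,:,::-1])
for a in((172,4),(105,122)):
  cs=[]
  for k in(f,g):
    m=mask(k,*a); 
    if a[0]==105:
      if k is f: m[:,:300]=0
      else: m[:180]=0;m[:,:240]=0
    cs.append(cv2.minAreaRect(big(m)[0])[0])
  print(cs,tri(f,cs[0],g,cs[1]))
E
```

```text
t 13.0 p [0.6104 0.0213 0.4183] th 139.43 zax [-1.4e-03 -8.0e-04 -1.0e+00] F [-0.3   1.02 -0.29] M [ 0.097 -0.14   0.037] w 0.05693403090478986 g 0.0 q [-5.300e-02  3.100e-02  1.726e+00 -1.000e-03  1.386e+00 -9.150e-01]Traceback (most recent call last):
  File "<stdin>", line 14, in <module>
IndexError: list index out of range
```

View pics/t5.png

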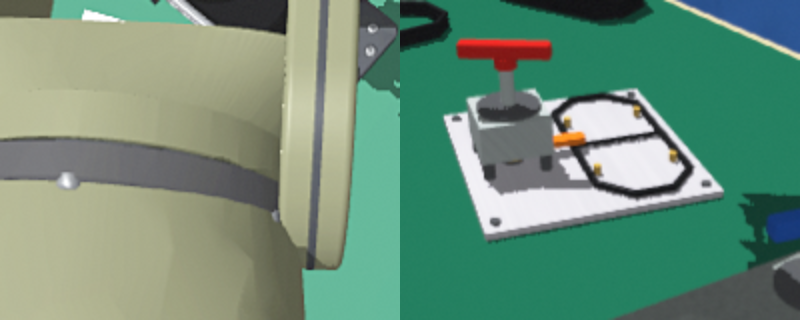

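The side view shows the red key upright in the lock with its flange on the block, bar at (505,48). The finger is still across the rim at (570,139), and the gripper is clear. Handing in.

```bash
python3 -c "
from rig import bot
print(bot.close_job())"
```

```text
the job is handed in; nothing more can be done
None
```

Job handed in (verdict not shown): the red key stands upright and released in the lock, which is turned to its stop with the clamp finger across the rim; I never went near the blue key, but the arm blocked my final check of its position.

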